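# Draw an LED driver from the gravity magazine and fit it in the gear tray

### The job

Draw the bottom LED driver out of the foot of the gravity magazine so that the rest of the stack drops down square on to the rail, lay it flat and lengthwise in the open part of the luminaire's gear tray, and slide it under the hold-down bracket until it is right up against the end stop. Do not drop the driver; leave the other drivers in the magazine and everything else on the bench where it is.

Things in the scene. Friction and masses are not known exactly. Their poses are not given: they have to be found in the camera images.
- driver_1_center (a point): centre of the lowest LED driver in the magazine: a white plastic box 100 mm long (its x), 46 mm wide (its y), 30 mm high (its z), about 160 g, the same either way round; half-way up. It lies on the magazine's rail, lengthwise along the magazine's x
- driver_2_center (a point): centre of the second driver up, same size, lying on driver 1. It drops by 30 mm on to the rail once driver 1 has been drawn out from under it
- driver_3_center (a point): centre of the third driver up, same size
- driver_4_center (a point): centre of the top driver, same size
- driver_1: the lowest driver itself; origin at the centre of its underside, 15 mm below the centre
- magazine: gravity magazine fixed to the bench; origin on the bench under the middle of its black base (270 x 110 x 8 mm), x from the open exit end to the column, z up. A level aluminium rail 30 mm wide (a driver overhangs it 8 mm each side), top 50 mm above the bench, runs from x = -135 to 123 mm. Over its rear part stands the column of four slippery-lined corner angles, 245 mm high, inside 107 x 50 mm (x = 15 to 122)
- magazine_floor (a point): point on the rail's top in the middle of the column (x = 68.5 mm, z = 50 mm in the magazine's frame), where the underside centre of the lowest driver lies, give or take 2 mm
- magazine_gate (a point): middle of the gate, under the lower ends of the front angles (x = 12 mm, z = 88 mm in the magazine's frame). Front angles and side ties begin at this height, 8 mm above the lowest driver's top; the rear angles reach down to the base at x = 100 to 125 mm. So the lowest driver's front end (x about 18 mm) is free at the front and at both sides, but the column and stack stand right over it: grip its sides with the tool tilted
- rail_free (a point): point on the rail's top in the middle of its free front part (x = -62 mm, z = 50 mm in the magazine's frame). The lowest driver can leave only towards -x, over this; drawn clear of the column, it can rest here on its own
- gear_tray: aluminium gear tray held in a blue cradle (240 x 90 x 18 mm) fixed to the bench; origin on the bench under the middle of the cradle, x along the tray to the end stop, z up. Tray from x = -130 to 130 mm, floor 20 mm above the bench, 54 mm wide inside, side edges 10 mm above the floor. Its end stop is dark, 20 mm high; behind it sits a white terminal block
- tray_bracket (a point): middle of the underside of the dark steel hold-down bracket that bridges the tray from x = 55 to 75 mm: 33.5 mm free below it, 60 mm between its legs, its top 2 mm above this point
- tray_open (a point): point on the tray floor at x = -15 mm: a driver laid with its middle here lies in the open part, its leading end 20 mm short of the bracket
- tray_home (a point): where the driver's centre is when it is fully home under the bracket, against the end stop (x = 50 mm, 15 mm above the tray floor)
- tray_stop (a point): middle of the end stop's face, x = 100 mm in the tray's frame, 10 mm above the floor
- bezel_1: loose turned steel bezel ring, 68 mm outside, 38 mm bore, 14 mm high, lying flat beside the gear tray; origin at the centre of its underside
- bezel_2: another such bezel ring, lying on the bench in front, between the magazine and the tray
- bezel_3: a third such bezel ring, on the right of the bench
- screwdriver: red-handled screwdriver, 190 mm long, up to 30 mm thick, lying beside the magazine; origin under its shaft or handle, near the middle
- tape_roll: roll of yellow tape, 90 mm across, 24 mm high, lying flat on the left
- cleaner: blue bottle of cleaner, 54 mm across, 130 mm high, standing on the left
- screw_bowl: black bowl, 90 mm across, 35 mm high, on the right
Mind the look-alikes: they are no part of the job. What is shaped like the part that bears driver_4_center but pink or turquoise is not meant.

How it is judged (in metres and radians):
On the way, in this order (a step that is already met when the one before it is completed fails the run):
1. the bottom driver is wholly out of the column and the other three have dropped square on to the rail (x of driver_1_center in the frame of magazine below -0.038 m and z of driver_2_center in the frame of magazine between 0.057 and 0.073 m and x of driver_2_center in the frame of magazine between 0.0485 and 0.0885 m and y of driver_2_center in the frame of magazine between -0.012 and 0.012 m and angle between each of driver_2_center, driver_3_center, driver_4_center's own z axis and vertical below 0.12 rad and z of driver_3_center in the frame of magazine between 0.087 and 0.103 m and x of driver_3_center in the frame of magazine between 0.0485 and 0.0885 m and y of driver_3_center in the frame of magazine between -0.012 and 0.012 m and z of driver_4_center in the frame of magazine between 0.117 and 0.133 m and x of driver_4_center in the frame of magazine between 0.0485 and 0.0885 m and y of driver_4_center in the frame of magazine between -0.012 and 0.012 m), for 0.2 s.
2. the driver lies flat and lengthwise in the gear tray (z of driver_1_center in the frame of gear_tray between 0.027 and 0.043 m and y of driver_1_center in the frame of gear_tray between -0.01 and 0.01 m and angle between driver_1_center's own z axis and vertical below 0.12 rad and angle between the x axis of driver_1_center and the x axis of gear_tray, either way round below 0.15 rad), for 0.1 s.
At the end, for the whole second after the job is handed in: Driver 1 released, at rest, flat under the bracket, within 4.5 mm of the end stop, 7 mm of the tray's centreline and 0.12 rad of its direction; drivers 2 to 4 stacked in the magazine, the lowest on the rail, within 8 mm in height, 20 mm along, 12 mm across, 0.12 rad of tilt (z of driver_1_center in the frame of gear_tray between 0.031 and 0.039 m and y of driver_1_center in the frame of gear_tray between -0.007 and 0.007 m and x of driver_1_center in the frame of gear_tray between 0.0455 and 0.053 m and angle between driver_1_center's own z axis and vertical below 0.06 rad and angle between the x axis of driver_1_center and the x axis of gear_tray, either way round below 0.12 rad and linear speed of driver_1 below 0.02 m/s and z of driver_2_center in the frame of magazine between 0.057 and 0.073 m and x of driver_2_center in the frame of magazine between 0.0485 and 0.0885 m and y of driver_2_center in the frame of magazine between -0.012 and 0.012 m and angle between each of driver_2_center, driver_3_center, driver_4_center's own z axis and vertical below 0.12 rad and z of driver_3_center in the frame of magazine between 0.087 and 0.103 m and x of driver_3_center in the frame of magazine between 0.0485 and 0.0885 m and y of driver_3_center in the frame of magazine between -0.012 and 0.012 m and z of driver_4_center in the frame of magazine between 0.117 and 0.133 m and x of driver_4_center in the frame of magazine between 0.0485 and 0.0885 m and y of driver_4_center in the frame of magazine between -0.012 and 0.012 m); the robot touches nothing.
It fails at once if the driver is dropped: it falls freely faster than 0.9 m/s (about 4 cm) (linear speed of driver_1 above 0.9 m/s and contact force between driver_1 and the fingers below 0.1 N).
It fails at once if a bystander is moved by more than 25 mm (distance of any of bezel_1, bezel_2, bezel_3, screwdriver, tape_roll, cleaner, screw_bowl from where it was at the start of the episode above 0.025 m).
It also fails if it takes over 61 s, if anything falls off the work surface, if the arm or the gripper's body presses on something with over 40 N, if the wrist force passes 120 N, or if a joint passes its speed limit or range.

### The arm

A 7-joint arm with a two-finger parallel gripper is mounted at the origin on the work surface. World frame = base frame: x ahead of the robot, y to its left, z up, the work surface at z = 0. Lengths are in mm, angles in degrees, forces in N, time in s.
With the tool pointing down it reaches from about 425 to 925 mm from the base axis. Payload 6.8 kg.
Tool frame: the origin (TCP) lies midway between the tips of the shut fingers; the grasp point (between the pads) lies 19 mm behind it (manip.hold_point_z is the z of the grasp point in the tool frame, in mm); z points along the fingers, y is the line along which they close (so a half turn about z gives the same grasp; the last joint's range is limited). The gripper opens to 85 mm and grips with 20 to 120 N. Pads are 22 mm wide; open, the fingers measure 114 mm over their backs; the gripper's body (76 mm by 85 mm) begins 54 mm behind the grasp point. The pads swing forward as they close: fully open they stand 13 mm farther back than shut.
Start: joints at [-81.824, 27.33, 1.283, 89.118, -0.659, 63.558, -4.761], TCP at [167.516, 653.9, 231.308] pointing down, gripper open.
Joint ranges: [-169.35, 169.35], [-19.33, 120.38], [-80.79, 83.38], [13.8, 139.57], [-78.32, 258.32], [9.67, 109.79], [-169.56, 169.56]. Speed limits (degrees/s): [136.94, 136.94, 180, 180, 180, 180, 180].

### API

Orientations are given as [roll, pitch, yaw] about the fixed x, y, z axes, in that order (R = Rz(yaw) Ry(pitch) Rx(roll)).
In Python, from station import manip gives the robot as it stands.
- The arm moves only by the shell command python3 -m jog 'ROWS' [FORCE]. ROWS is JSON, a list that holds one entry, the list of rows, each a list of 7 numbers: the turn, a rotation vector about the tool's x, y, z in rad, then the shift along the tool's x, y, z in mm, then the closure, from 0 (fully open) to 1 (shut). A call has 1 to 5 rows; each row shifts and turns the commanded pose from where the row before left it, along the tool's axes as they then stand; what a row does not reach is not made up. A row lasts 1/12 s, in which the tool goes at most 41.7 mm and 7.16 degrees, less where a joint would pass 70% of its speed; a pose out of reach is approached as far as the arm can. A call with a gripper value outside its range is refused whole. The fingers move at their own pace and stop on an object; FORCE is the grip in N (left out, the last holds). Time passes only in rows, so rows that do not move let the fingers close. It gives the time, the measured TCP pose, the force, the opening and the grip force at its end, in the units of the state.
- manip.observe(): the state, without advancing time (a new reading comes with each control period).
- manip.snapshot(name): name is "scene" or "top" or "wrist"; returns a dict with "img" (480x640x3 uint8, red, green, blue), "fov_y" (degrees; the focal length in pixels is half the picture's height over the tangent of half this angle, whatever the lens; pixels are square), "cx", "cy" (the principal point, pixels), "R" (3x3) and "t" (3): a world point X has camera coordinates R X + t. Camera axes: x right, y down, z forward; pixel columns grow to the right and rows downward; lengths in mm; the calibration is good to about 2 mm. A picture is of the moment at which its call begins. There is no depth.
- manip.sign_off(): hands the job in; it is judged then, once.
The state is a dict: "time": time; "joints": joint angles; "dq": joint speeds; "effort": joint torques, N m; "eef_pos": TCP position; "tool_rot": TCP orientation; "contact_force": force on the tool from outside, world axes, zero at the start; "torque": the same for the moment, N m; "gripper_width": finger opening in mm; "grip_force": force on a finger pad.
Only numpy, scipy, OpenCV 4.12 (cv2) and the standard library are available. Lean on these libraries where they do the work, as an engineer would, in place of code of your own. Each camera call takes 0.05 s, during which the arm holds its last target. There are 200 camera calls.

## Working session

There is one attempt and no reset: what is moved stays moved. The work goes in short steps, Python scripts to look and compute and a shell command to move; the robot and the scene stay as the last step left them, time stands still between calls to the robot, and variables do not carry over. Pictures are saved under pics/ and viewed, at most 14 in all, crops included, and the job is handed in when it is done.

```bash
mkdir -p pics; ls; cat > h.py <<'E'
from station import manip
import numpy as np, cv2
from scipy.spatial.transform import Rotation as Ro
def save(n,f):
    s=manip.snapshot(n); cv2.imwrite(f'pics/{f}.png',s['img'][:,:,::-1]); np.savez(f'pics/{f}.npz',**{k:v for k,v in s.items()}); return s
def ray(s,u,v):
    f=240/np.tan(np.radians(float(s['fov_y'])/2)); R=np.array(s['R']);t=np.array(s['t'])
    d=R.T@np.array([(u-s['cx'])/f,(v-s['cy'])/f,1]); return -R.T@t,d
def atz(s,u,v,z):
    c,d=ray(s,u,v); return c+d*(z-c[2])/d[2]
def proj(s,X):
    f=240/np.tan(np.radians(float(s['fov_y'])/2)); c=np.array(s['R'])@np.array(X)+np.array(s['t'])
    return np.array([s['cx']+f*c[0]/c[2],s['cy']+f*c[1]/c[2]])
def tri(obs):
    A=np.zeros((3,3));b=np.zeros(3)
    for s,u,v in obs:
        c,d=ray(s,u,v);d/=np.linalg.norm(d);P=np.eye(3)-np.outer(d,d);A+=P;b+=P@c
    return np.linalg.solve(A,b)
E
python3 - <<'E'
from h import *
for n in('scene','top'):
    s=save(n,n+'0'); print(n,s['fov_y'],s['cx'],s['cy'],-np.array(s['R']).T@s['t'])
print(manip.observe(),manip.hold_point_z)
E
```

```text
pics
scene 48.435765676474745 325.96595694609374 247.4926738887636 [1009.01155479  748.14571842  887.24091241]
top 56.12222303011441 315.8101914244692 236.3682359119494 [ 316.23640259   33.77603462 1186.03187438]
{'time': 0.1, 'joints': array([-81.82382274,  27.37253082,   1.27849771,  89.17014407,
        -0.66014077,  63.55839603,  -4.76044784]), 'dq': array([ 0.01641382, -0.05691152, -0.03345253, -0.10605041, -0.03833041,
       -0.11276907,  0.04059294]), 'effort': array([ 3.69915302e-03, -5.97761929e+01,  1.61338024e+00, -2.81953132e+01,
        1.28166057e-02,  5.01972274e-03,  3.58174631e-06]), 'eef_pos': array([167.37886864, 653.38414106, 230.42359584]), 'tool_rot': array([-1.79906348e+02,  4.97268187e-03,  1.65633061e+02]), 'contact_force': array([ 0.61881735,  0.44580782, -0.38271392]), 'torque': array([0.0064751 , 0.00249571, 0.0484998 ]), 'grip_force': 0.0, 'gripper_width': 85.7888183287014} -18.700000000000003
```

View pics/scene0.png

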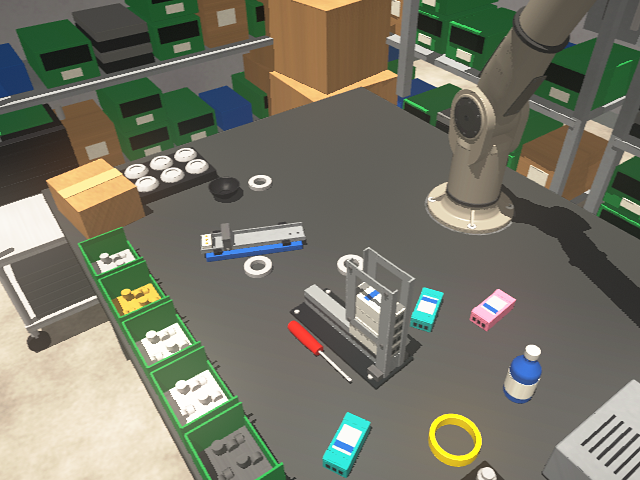

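View pics/top0.png

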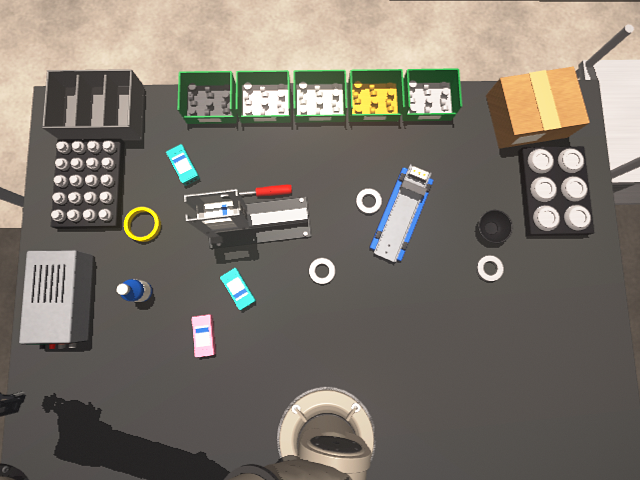

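The top view shows the magazine at about (248,218), with its exit to the right (−y world), and the tray at (403,215), with its stop at the upper end. The lookalikes are turquoise at (182,163) and (237,288) and pink at (203,335). The white stack in the column at (215,210) is the one meant, because it is white and sits in the magazine. An enlarged crop will confirm this.

```bash
python3 - <<'E'
from h import *
def crop(f,x,y,w,h): return cv2.resize(cv2.imread(f'pics/{f}.png')[y:y+h,x:x+w],(400,300),interpolation=cv2.INTER_CUBIC)
a=np.hstack([crop('top0',170,165,160,120),crop('top0',330,155,160,120)])
b=np.hstack([crop('scene0',280,240,200,150),crop('scene0',180,190,160,120)])
cv2.imwrite('pics/c1.png',np.vstack([a,b]))
for n in('top0','scene0'):
    s=np.load(f'pics/{n}.npz'); print(n,s['R'].round(3).tolist())
E
```

```text
top0 [[-0.02, -1.0, 0.013], [-0.987, 0.017, -0.16], [0.16, -0.016, -0.987]]
scene0 [[-0.815, 0.579, -0.011], [0.386, 0.529, -0.756], [-0.432, -0.621, -0.655]]
```

View pics/c1.png

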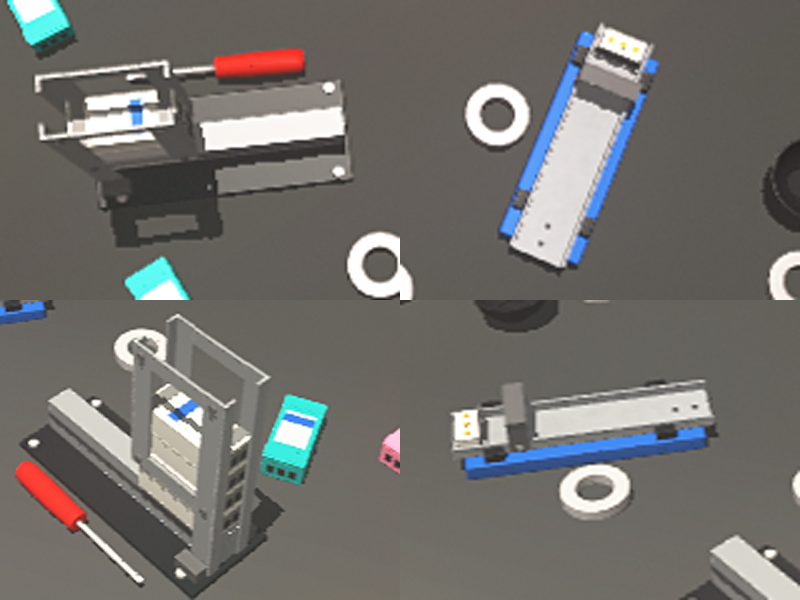

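The crop confirms the white stack in the column above the rail. The bracket and white terminal block are at the tray's far (+x) end. Next I fit both fixture poses from corners in the two views.

```bash
cat > fit.py <<'E'
from h import *
from scipy.optimize import least_squares
def pose(p): 
    x,y,z,a=p; R=Ro.from_euler('z',a).as_matrix(); return lambda X: R@np.array(X,float)+[x,y,z]
def fit(obs,p0):
    def r(p):
        T=pose(p); return np.concatenate([proj(s,T(X))-uv for s,X,uv in obs])
    q=least_squares(r,p0,x_scale=[10,10,10,.1],loss='soft_l1'); print(np.r_[q.x[:3],np.degrees(q.x[3])].round(2)); print(r(q.x).reshape(-1,2).round(1).tolist()); return q.x
E
python3 - <<'E'
from fit import *
t=dict(np.load('pics/top0.npz'));s=dict(np.load('pics/scene0.npz'))
P1=lambda u,v:(170+u/2.5,165+v/2.5); P2=lambda u,v:(330+(u-400)/2.5,155+v/2.5)
P3=lambda u,v:(280+u/2,240+(v-300)/2); P4=lambda u,v:(180+(u-400)/2.5,190+(v-300)/2.5)
print('mag');fit([(t,(-135,-55,8),P1(340,80)),(t,(-135,55,8),P1(353,180)),(t,(-135,-15,50),P1(344,106)),(t,(-135,15,50),P1(346,135)),
(s,(-135,-15,50),P3(48,402)),(s,(-135,15,50),P3(72,389)),(s,(-135,-55,8),P3(20,440)),(s,(135,-55,8),P3(193,598))],[500,100,0,1.5])
print('tray');fit([(t,(-120,45,18),P2(500,234)),(t,(-120,-45,18),P2(578,268)),(t,(120,45,18),P2(586,32)),(t,(120,-45,18),P2(659,63)),
(s,(120,45,18),P4(465,458)),(s,(-120,45,18),P4(707,432)),(s,(-130,27,30),P4(713,408)),(s,(-130,-27,30),P4(705,381))],[500,-100,0,-.3])
s=save('wrist','w0')
E
```

```text
mag
[547.46 168.29  -7.22  95.79]
[[-0.3, 0.2], [-0.7, 0.1], [-0.3, 0.7], [0.3, 0.3], [-0.6, -1.0], [-2.3, -0.9], [0.2, 1.8], [0.0, 0.3]]
tray
[ 5.6155e+02 -2.1776e+02 -1.4000e-01 -2.5010e+01]
[[-0.3, -0.6], [0.3, -0.3], [-0.3, -0.2], [1.4, 0.5], [0.3, 1.4], [-0.0, -0.4], [0.2, 0.6], [0.3, -1.5]]
```

```bash
R='[0,0,0,-25,-28,0,0]'
python3 -m jog '[[[0,0,0,-25,-28,0,0],[0,0,0,-25,-28,0,0],[0,0,0,-25,-28,0,0],[0,0,0,-25,-28,0,0],[0,0,0,-25,-28,0,0]]]'
python3 -m jog '[[[0,0,0,-25,-28,0,0],[0,0,0,-25,-28,0,0],[0,0,0,-25,-28,0,0],[0,0,0,-25,-28,0,0],[0,0,0,-25,-28,0,0]]]'
python3 -m jog '[[[0,0,0,-25,-28,0,0],[0,0,0,-25,-28,0,0],[0,0,0,-25,-28,0,0],[0,0,0,-25,-28,0,0],[0,0,0,-25,-28,0,0]]]'
```

```text
time: 0.57
eef_pos: [254.4, 485.4, 231.0]
tool_rot: [-180.0, -0.0, 165.6]
contact_force: [0.2, -0.7, 0.3]
gripper_width: 85.7
grip_force: 0.0
time: 0.98
eef_pos: [340.6, 318.7, 231.3]
tool_rot: [180.0, -0.0, 165.6]
contact_force: [1.4, -0.2, 0.4]
gripper_width: 85.5
grip_force: 0.0
time: 1.4
eef_pos: [426.9, 152.1, 231.4]
tool_rot: [180.0, 0.0, 165.6]
contact_force: [0.5, 0.7, 0.4]
gripper_width: 85.6
grip_force: 0.0
```

```bash
python3 -m jog '[[[0,0,0,-32,-19,0,0],[0,0,0,-32,-19,0,0],[0,0,0,-32,-19,0,0],[0,0,0,-32,-19,0,0],[0,0,0,-32,-19,0,0]]]' >/dev/null
python3 -m jog '[[[0,0,0.122,0,0,0,0],[0,0,0.122,0,0,0,0],[0,0,0.122,0,0,0,0],[0,0,0.122,0,0,0,0],[0,0,0.122,0,0,0,0]]]'>/dev/null
python3 -m jog '[[[0,0,0.122,0,0,0,0],[0,0,0.122,0,0,0,0],[0,0,0.122,0,0,0,0],[0,0,0.122,0,0,0,0],[0,0,0.122,0,0,0,0]]]'
python3 - <<'E'
from h import *
print(manip.observe()['joints'].round(1))
s=save('wrist','w1');s=dict(s);print(s['fov_y'],-np.array(s['R']).T@s['t'])
E
```

```text
time: 2.65
eef_pos: [557.7, 22.3, 231.1]
tool_rot: [-180.0, -0.0, 95.4]
contact_force: [0.0, 0.0, 0.3]
gripper_width: 85.2
grip_force: 0.0
[-40.   19.2  39.5 107.3 -14.2  58.5  10.8]
66.94423949076382 [551.56467942  87.96286674 374.68403525]
```

View pics/w1.png

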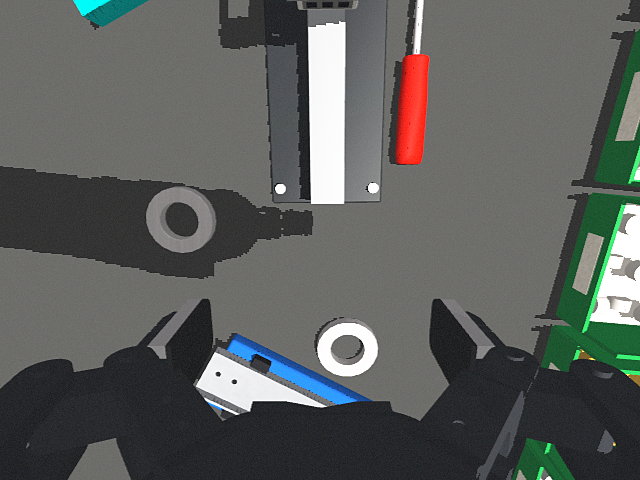

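The wrist view shows the rail end corners at (311,204) and (345,204), the base corners at (273,202) and (381,202), and the driver's front end at v≈8. I'll refit with this view added.

```bash
python3 - <<'E'
from fit import *
t=dict(np.load('pics/top0.npz'));s=dict(np.load('pics/scene0.npz'));w=dict(np.load('pics/w1.npz'))
P1=lambda u,v:(170+u/2.5,165+v/2.5)
P3=lambda u,v:(280+u/2,240+(v-300)/2)
p=fit([(t,(-135,-55,8),P1(340,80)),(t,(-135,55,8),P1(353,180)),(t,(-135,-15,50),P1(344,106)),(t,(-135,15,50),P1(346,135)),
(w,(-135,15,50),(311,204)),(w,(-135,-15,50),(345,204)),(w,(-135,55,8),(273,202)),(w,(-135,-55,8),(381,202)),
(s,(-135,-15,50),P3(48,402)),(s,(-135,15,50),P3(72,389)),(s,(-135,-55,8),P3(20,440)),(s,(135,-55,8),P3(193,598))],[500,100,0,1.5])
for X in [(-135,0,50),(18,0,50),(18,0,80)]: print(pose(p)(X).round(1),proj(w,pose(p)(X)))
print('tri rail corners',tri([(t,*P1(344,106)),(w,345,204)]),tri([(t,*P1(346,135)),(w,311,204)]))
for u,v in((311,204),(345,204),(308,25),(345,25)): print(atz(w,u,v,50).round(1))
for u,v in((273,202),(381,202)): print(atz(w,u,v,8).round(1))
E
```

```text
[548.7  169.86  -5.51  95.78]
[[-0.9, -0.4], [-1.3, -0.5], [-0.9, 0.1], [-0.3, -0.2], [0.1, 3.3], [-1.2, 3.0], [0.3, -0.9], [-0.7, -1.8], [-0.7, -0.9], [-2.3, -0.8], [0.1, 2.0], [0.1, 0.7]]
[562.3  35.5  44.5] [327.47018532 207.17085722]
[546.9 187.8  44.5] [326.86649133  19.0712194 ]
[546.9 187.8  74.5] [327.49603045   5.02396876]
tri rail corners [580.66878365  35.95331842  25.25557536] [547.73270167  34.41415067  35.22429429]
[547.1  37.9  50. ]
[577.5  40.7  50. ]
[532.4 180.5  50. ]
[561.8 183.3  50. ]
[508.   29.9   8. ]
[617.   40.1   8. ]
```

```bash
python3 -m jog '[[[0,0.116,0,0,0,0,0],[0,0.116,0,0,0,0,0],[0,0.116,0,0,0,0,0],[0,0.116,0,0,0,0,0],[0,0.116,0,0,0,0,0]]]'
python3 -m jog '[[[0,0.116,0,0,0,0,0],[0,0.116,0,0,0,0,0],[0,0.116,0,0,0,0,0],[0,0.116,0,0,0,0,0],[0,0,0,0,0,0,0]]]'
python3 -c "
from h import *
o=manip.observe();print(o['joints'].round(1));print(Ro.from_euler('xyz',o['tool_rot'],degrees=True).as_matrix().round(3))"
```

```text
time: 3.12
eef_pos: [558.6, 21.9, 232.4]
tool_rot: [179.7, -33.6, 96.0]
contact_force: [-0.5, -1.2, -0.2]
gripper_width: 85.5
grip_force: 0.0
time: 3.53
eef_pos: [556.7, 19.3, 227.2]
tool_rot: [-179.3, -60.0, 94.9]
contact_force: [-1.0, 0.3, -1.3]
gripper_width: 85.5
grip_force: 0.0
[  2.3  37.   22.8 102.4 -60.5  92.3  57.4]
[[-0.043  0.995 -0.086]
 [ 0.497  0.096  0.862]
 [ 0.866 -0.006 -0.499]]
```

```bash
python3 -m jog '[[[0,0,0,-18,1.4,27,0],[0,0,0,-18,1.4,27,0],[0,0,0,-18,1.4,27,0],[0,0,0,-18,1.4,27,0],[0,0,0,-18,1.4,27,0]]]'
python3 -m jog '[[[0,0,0,-18,1.4,27,0],[0,0,0,0,0,0,0],[0,0,0,0,0,0,0]]]'
python3 -c "
from h import *
o=manip.observe();print(o['joints'].round(1));save('wrist','w2')"
```

```text
time: 3.95
eef_pos: [558.0, 95.4, 85.0]
tool_rot: [179.6, -59.6, 96.2]
contact_force: [0.2, -0.3, -0.0]
gripper_width: 85.3
grip_force: 0.0
time: 4.2
eef_pos: [557.0, 109.7, 56.6]
tool_rot: [-179.9, -59.8, 95.9]
contact_force: [0.7, -1.0, -0.3]
gripper_width: 85.7
grip_force: 0.0
[ -1.7  50.   16.5 107.1 -70.3  79.   69.5]
```

View pics/w2.png

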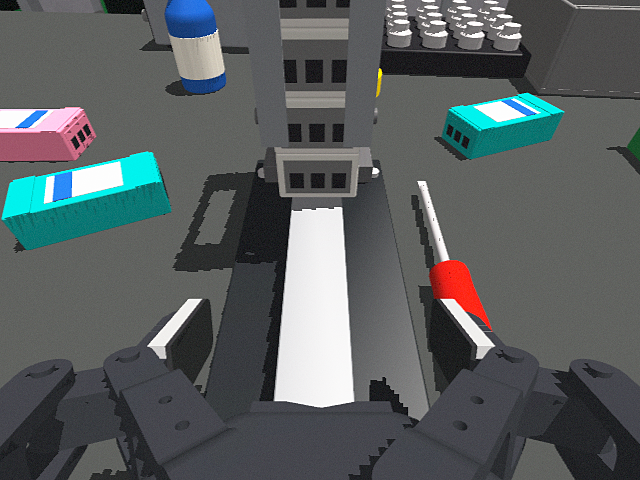

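```bash
python3 - <<'E'
from h import *
w=dict(np.load('pics/w2.npz'));w1=dict(np.load('pics/w1.npz'))
for u,v,z in((281,198,50),(357,196,50),(278,151,80),(357,149,80)): print(atz(w,u,v,z).round(1))
print('screwdriver left edge',atz(w1,397,160,15),atz(w1,402,60,15))
print(tri([(w,281,198),(w1,301,11)]),tri([(w,357,196),(w1,357,10)]))
E
```

```text
[524.5 191.2  50. ]
[570.  197.8  50. ]
[524.6 194.5  80. ]
[567.8 201.   80. ]
screwdriver left edge [625.61774761  82.77030125  15.        ] [617.18211511 170.32520956  15.        ]
[525.63031554 189.14570099  51.7742109 ] [569.8929406  193.562872    53.24636798]
```

```bash
python3 -m jog '[[[0,0,0,8.6,-0.2,16.3,0],[0,0,0,8.6,-0.2,16.3,0],[0,0,0,8.6,-0.2,16.3,0],[0,0,0,8.6,-0.2,16.3,0]]]'
python3 -m jog '[[[0,0,0,8.6,-0.2,16.3,0],[0,0,0,0,0,0,0]]]'
python3 -c "
from h import *
o=manip.observe();print(o['joints'].round(1))"
```

```text
time: 4.58
eef_pos: [549.7, 183.6, 54.8]
tool_rot: [179.8, -59.8, 96.0]
contact_force: [-0.3, 0.2, 0.4]
gripper_width: 85.7
grip_force: 0.0
time: 4.75
eef_pos: [545.8, 205.8, 54.6]
tool_rot: [179.9, -60.1, 96.2]
contact_force: [0.4, 0.3, 0.3]
gripper_width: 85.7
grip_force: 0.0
[ -6.5  48.   10.4 110.9 -75.9  71.6  68.4]
```

```bash
python3 -m jog '[[[0,0,0,5.5,0,12.5,0],[0,0,0,0,0,0,0]]]'
python3 -m jog '[[[0,0,0,0,0,0,1],[0,0,0,0,0,0,1],[0,0,0,0,0,0,1],[0,0,0,0,0,0,1],[0,0,0,0,0,0,1]]]' 70
python3 -m jog '[[[0,0,0,0,0,0,1],[0,0,0,0,0,0,1],[0,0,0,0,0,0,1],[0,0,0,0,0,0,1],[0,0,0,0,0,0,1]]]'
python3 -c "
from h import *
o=manip.observe();print(o['joints'].round(1));save('wrist','w3')"
```

```text
time: 4.92
eef_pos: [545.4, 216.4, 52.4]
tool_rot: [179.9, -59.9, 96.0]
contact_force: [0.5, 0.3, 0.1]
gripper_width: 85.1
grip_force: 0.0
time: 5.33
eef_pos: [546.2, 212.4, 51.4]
tool_rot: [-180.0, -59.8, 95.7]
contact_force: [-1.7, -3.4, 4.7]
gripper_width: 45.0
grip_force: 71.8
time: 5.75
eef_pos: [546.2, 212.4, 51.4]
tool_rot: [-180.0, -59.8, 95.7]
contact_force: [-2.1, -5.4, 6.0]
gripper_width: 44.8
grip_force: 72.0
[ -6.3  48.    9.1 111.2 -76.4  70.1  68.2]
```

View pics/w3.png

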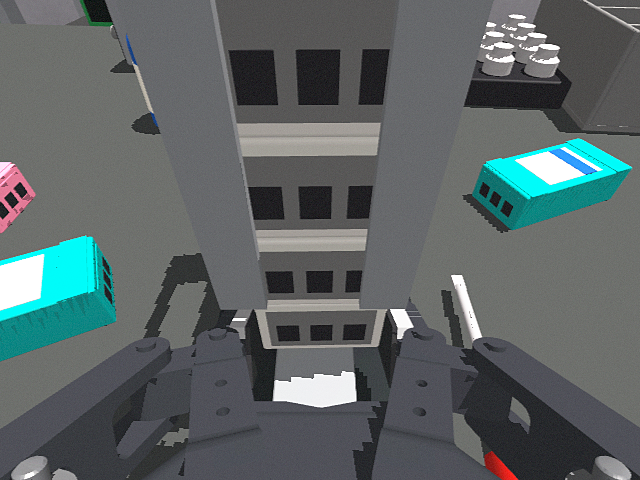

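```bash
python3 -m jog '[[[0,0,0,-3,0,-5.2,1],[0,0,0,-5,0,-8.7,1],[0,0,0,-7,0,-12.1,1]]]' 80
python3 -m jog '[[[0,0,0,-7,0,-12.1,1],[0,0,0,-7,0,-12.1,1],[0,0,0,-7,0,-12.1,1],[0,0,0,-7,0,-12.1,1],[0,0,0,-7,0,-12.1,1]]]'
python3 -m jog '[[[0,0,0,-7,0,-12.1,1],[0,0,0,-7,0,-12.1,1],[0,0,0,0,0,0,1],[0,0,0,0,0,0,1]]]'
python3 -c "
from h import *
save('wrist','w4');save('scene','s4');save('top','t4')
a=cv2.imread('pics/w4.png');b=cv2.imread('pics/s4.png')[230:390,260:473]
cv2.imwrite('pics/c4.png',np.hstack([cv2.resize(a,(400,300)),cv2.resize(b,(400,300))]))"
```

```text
time: 6.05
eef_pos: [548.4, 185.5, 51.5]
tool_rot: [-179.9, -60.0, 95.9]
contact_force: [-0.4, 5.5, -0.9]
gripper_width: 44.3
grip_force: 82.0
time: 6.47
eef_pos: [555.9, 114.5, 51.5]
tool_rot: [-180.0, -59.9, 95.8]
contact_force: [-1.4, 3.1, 1.7]
gripper_width: 44.1
grip_force: 82.9
time: 6.8
eef_pos: [559.9, 83.8, 51.4]
tool_rot: [179.9, -59.7, 95.6]
contact_force: [0.1, -3.1, 3.6]
gripper_width: 44.6
grip_force: 84.5
```

View pics/c4.png

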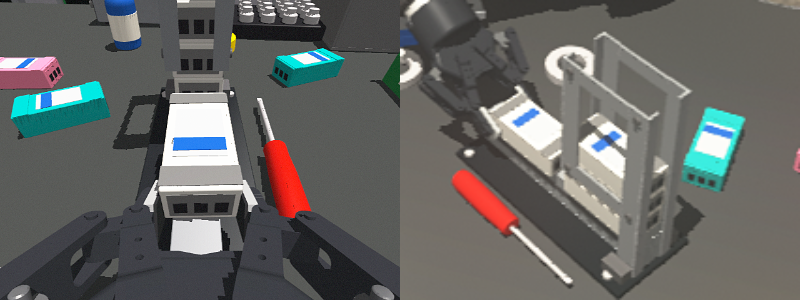

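The left pane (wrist) shows driver 1 flat on the free rail, clear of the column. The scene pane shows the stack dropped square. Next I release and regrip from above at its middle.

```bash
python3 -m jog '[[[0,0,0,0,0,0,0],[0,0,0,0,0,0,0],[0,0,0,0,0,0,0],[0,0,0,0,0,0,0],[0,0,0,0,0,0,0]]]'
python3 -m jog '[[[0,0,0,-8,0,-13.8,0],[0,0,0,-12,0,-20.8,0],[0,0,0,-12,0,-20.8,0],[0,0,0,26,0,-15,0],[0,0,0,26,0,-15,0]]]'
python3 -m jog '[[[0,0,0,26,0,-15,0],[0,0,0,26,0,-15,0],[0,-0.116,0,0,0,0,0],[0,-0.116,0,0,0,0,0],[0,-0.116,0,0,0,0,0]]]'
python3 -m jog '[[[0,-0.116,0,0,0,0,0],[0,-0.116,0,0,0,0,0],[0,-0.116,0,0,0,0,0],[0,-0.116,0,0,0,0,0],[0,-0.116,0,0,0,0,0]]]'
python3 -m jog '[[[0,-0.116,0,0,0,0,0],[0,0,0,0,0,0,0],[0,0,0,0,0,0,0]]]'
python3 -c "
from h import *
o=manip.observe();print(o['joints'].round(1));save('wrist','w5')"
```

```text
time: 7.37
eef_pos: [558.8, 86.6, 51.4]
tool_rot: [-180.0, -59.8, 95.7]
contact_force: [-0.3, -0.2, -0.8]
gripper_width: 85.1
grip_force: 0.0
time: 7.78
eef_pos: [564.6, 19.7, 110.3]
tool_rot: [-179.5, -59.8, 95.1]
contact_force: [0.7, -0.5, -0.2]
gripper_width: 85.5
grip_force: 0.0
time: 8.2
eef_pos: [566.0, 20.1, 172.4]
tool_rot: [179.9, -39.5, 95.6]
contact_force: [-0.6, 0.7, -0.8]
gripper_width: 85.5
grip_force: 0.0
time: 8.62
eef_pos: [566.2, 21.4, 173.2]
tool_rot: [179.8, -6.3, 95.6]
contact_force: [-0.0, 0.2, -1.6]
gripper_width: 85.3
grip_force: 0.0
time: 8.87
eef_pos: [565.2, 25.8, 171.7]
tool_rot: [-180.0, -0.1, 96.1]
contact_force: [0.4, -0.7, 0.7]
gripper_width: 85.3
grip_force: 0.0
[-39.3  24.9  39.6 109.7 -19.8  52.4  16. ]
```

View pics/w5.png

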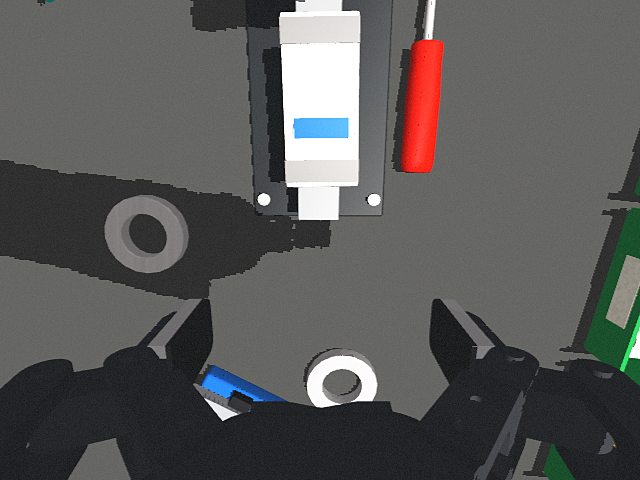

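The driver's top face corners are at (280,12), (359,13), (285,185) and (358,185). It sits straight on the rail.

```bash
python3 - <<'E'
from h import *
w=dict(np.load('pics/w5.npz'))
P=[atz(w,u,v,80) for u,v in((280,12),(359,13),(285,185),(358,185))]
print(np.round(P,1),np.mean(P,0).round(1))
d=(P[0]+P[1]-P[2]-P[3])/2;print(np.degrees(np.arctan2(d[1],d[0])),np.linalg.norm(d))
E
```

```text
[[526.9 163.4  80. ]
 [572.  167.6  80. ]
 [537.5  65.6  80. ]
 [584.2  70.5  80. ]] [555.2 116.8  80. ]
96.6877534272248 98.04999513356209
```

```bash
python3 -m jog '[[[0,0,0,30,-0.1,0,0],[0,0,0,30,-0.1,0,0],[0,0,0,30.5,-0.1,0,0],[0,0,0,0,0,28,0],[0,0,0,0,0,28,0]]]'
python3 -m jog '[[[0,0,0,0,0,28,0],[0,0,0,0,0,28,0],[0,0,0,0,0,0,0]]]'
python3 -m jog '[[[0,0,0,0,0,0,1],[0,0,0,0,0,0,1],[0,0,0,0,0,0,1],[0,0,0,0,0,0,1],[0,0,0,0,0,0,1]]]' 80
python3 -m jog '[[[0,0,0,0,0,0,1],[0,0,0,0,0,-5,1],[0,0,0,0,0,-20,1],[0,0,0,0,0,-20,1],[0,0,0,0,0,-20,1]]]'
python3 -c "
from h import *
o=manip.observe();print(o['joints'].round(1));print(o['contact_force'])"
```

```text
time: 9.33
eef_pos: [557.6, 113.1, 116.2]
tool_rot: [179.8, -0.2, 95.7]
contact_force: [-0.3, -0.4, -0.5]
gripper_width: 85.4
grip_force: 0.0
time: 9.58
eef_pos: [552.9, 109.3, 55.3]
tool_rot: [-179.5, 0.1, 95.5]
contact_force: [-0.6, 1.2, 0.5]
gripper_width: 85.3
grip_force: 0.0
time: 10.0
eef_pos: [557.7, 112.5, 62.0]
tool_rot: [179.8, -0.0, 95.7]
contact_force: [0.2, -2.3, 5.3]
gripper_width: 44.1
grip_force: 82.5
time: 10.42
eef_pos: [555.8, 113.0, 126.3]
tool_rot: [180.0, -0.0, 95.7]
contact_force: [1.0, -0.3, -1.1]
gripper_width: 44.2
grip_force: 81.9
[-45.8  28.4  36.9 111.4 -22.8  47.5   9.2]
[ 1.04599093 -0.26622251 -1.06592044]
```

```bash
python3 -m jog '[[[0,0,0,-35.6,-4.7,-5,1],[0,0,0,-35.6,-4.7,-5,1],[0,0,0,-35.6,-4.7,-5,1],[0,0,0,-35.6,-4.7,-5,1],[0,0,0,-35.6,-4.7,-5,1]]]'
python3 -m jog '[[[0,0,0,-35.6,-4.7,-5,1],[0,0,0,-35.6,-4.7,-5,1],[0,0,0,-35.6,-4.7,-5,1],[0,0,0,-35.6,-4.7,-5,1],[0,0,-0.115,0,0,0,1]]]'
python3 -m jog '[[[0,0,-0.115,0,0,0,1],[0,0,-0.115,0,0,0,1],[0,0,-0.115,0,0,0,1],[0,0,-0.115,0,0,0,1],[0,0,-0.115,0,0,0,1]]]'
python3 -m jog '[[[0,0,-0.115,0,0,0,1],[0,0,-0.115,0,0,0,1],[0,0,-0.115,0,0,0,1],[0,0,0,0,0,0,1],[0,0,0,0,0,0,1]]]'
python3 -c "
from h import *
o=manip.observe();print(o['joints'].round(1));print(o['contact_force']);save('wrist','w6')"
```

```text
time: 10.83
eef_pos: [550.2, -67.8, 151.1]
tool_rot: [179.9, -0.0, 95.8]
contact_force: [0.5, -0.3, -1.9]
gripper_width: 44.1
grip_force: 82.1
time: 11.25
eef_pos: [544.5, -219.5, 172.6]
tool_rot: [179.9, 0.4, 101.7]
contact_force: [-1.0, -1.3, -1.2]
gripper_width: 44.3
grip_force: 81.9
time: 11.67
eef_pos: [545.8, -210.0, 170.7]
tool_rot: [180.0, 0.0, 135.6]
contact_force: [0.2, -0.3, -2.6]
gripper_width: 44.2
grip_force: 81.8
time: 12.08
eef_pos: [545.9, -210.2, 170.5]
tool_rot: [180.0, 0.0, 154.8]
contact_force: [-0.1, 0.2, -1.2]
gripper_width: 44.1
grip_force: 81.9
[ -4.3  24.   25.  106.6 -12.6  52.1  91.4]
[-0.12944622  0.21979265 -1.20158991]
```

View pics/w6.png

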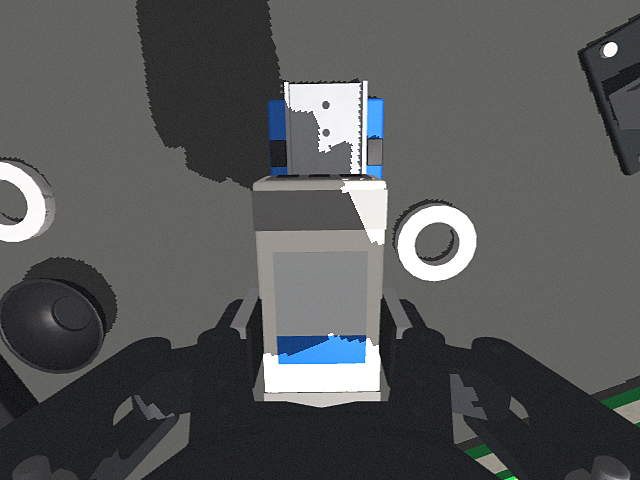

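The tray's open end is at (285–367,82), the cradle corners at (268,99) and (384,98), and the driver is aligned above it. I'll refit the tray.

```bash
python3 - <<'E'
from fit import *
t=dict(np.load('pics/top0.npz'));s=dict(np.load('pics/scene0.npz'));w=dict(np.load('pics/w6.npz'))
P2=lambda u,v:(330+(u-400)/2.5,155+v/2.5); P4=lambda u,v:(180+(u-400)/2.5,190+(v-300)/2.5)
W=[(w,(-120,-45,18),(268,99)),(w,(-120,45,18),(384,98)),(w,(-130,-28,30),(285,82)),(w,(-130,28,30),(367,82))]
p=fit([(t,(-120,45,18),P2(500,234)),(t,(-120,-45,18),P2(578,268)),(t,(120,45,18),P2(586,32)),(t,(120,-45,18),P2(659,63)),
(s,(120,45,18),P4(465,458)),(s,(-120,45,18),P4(707,432)),(s,(-130,27,30),P4(713,408)),(s,(-130,-27,30),P4(705,381))]+W+W,[500,-100,0,-.3])
for _,X,uv in W: print(X,atz(w,*uv,X[2]).round(1))
a=p[3];c,sn=np.cos(a),np.sin(a);R=np.array([[c,sn],[-sn,c]])
e=manip.observe()['eef_pos'][:2];print('tcp in tray',R@(e-p[:2]))
for u,v in((254,182),(386,182)):
    print('driver end',R@(atz(w,u,v,188)[:2]-p[:2]))
E
```

```text
[ 564.4  -214.86    1.37  -25.24]
[[-1.5, -1.9], [-1.0, -1.4], [-1.2, -1.4], [0.5, -0.5], [-0.5, 2.0], [-0.4, 0.4], [-0.1, 1.3], [0.0, -0.9], [-2.1, -0.3], [0.5, 0.7], [1.5, -0.3], [-2.6, -0.3], [-2.1, -0.3], [0.5, 0.7], [1.5, -0.3], [-2.6, -0.3]]
(-120, -45, 18) [ 437.3 -203.2   18. ]
(-120, 45, 18) [ 474.4 -122.9   18. ]
(-130, -28, 30) [ 434.3 -185.9   30. ]
(-130, 28, 30) [ 459.6 -132.2   30. ]
tcp in tray [-18.79204603  -3.65695768]
driver end [-72.92434029 -26.22655298]
driver end [-72.91981736  19.13054414]
```

```bash
python3 -m jog '[[[0,0,0,0,3.9,25,1],[0,0,0,0,0,25,1],[0,0,0,0,0,25,1],[0,0,0,0,0,25,1],[0,0,0,0,0,20,1]]]'
python3 -m jog '[[[0,0,0,0,0,5,1],[0,0,0,0,0,0,1],[0,0,0,0,0,0,1]]]'
python3 -c "
from h import *
w=save('wrist','w7');save('scene','s7')
a=cv2.imread('pics/w7.png');b=cv2.imread('pics/s7.png')[190:310,180:340]
cv2.imwrite('pics/c7.png',np.hstack([cv2.resize(a,(400,300)),cv2.resize(b,(400,300))]))"
```

```text
time: 12.55
eef_pos: [547.1, -206.2, 48.2]
tool_rot: [-180.0, -0.1, 154.9]
contact_force: [-0.3, 0.3, -1.9]
gripper_width: 44.5
grip_force: 82.1
time: 12.8
eef_pos: [548.0, -206.9, 45.5]
tool_rot: [-180.0, 0.0, 155.0]
contact_force: [0.1, -0.0, -2.1]
gripper_width: 44.0
grip_force: 81.9
```

View pics/c7.png

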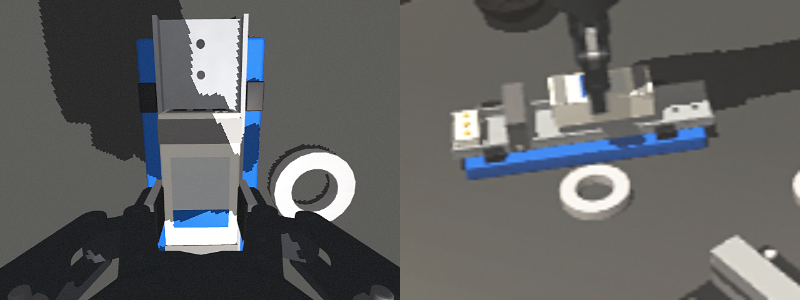

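```bash
python3 - <<'E'
from h import *
w=dict(np.load('pics/w7.npz'));print(w['cx'],w['cy'])
c,sn=np.cos(np.radians(-25)),np.sin(np.radians(-25));R=np.array([[c,sn],[-sn,c]]);o=np.array([564.6,-214.2])
im=cv2.imread('pics/w7.png');
def q(u,v,z):return (R@(atz(w,u,v,z)[:2]-o)).round(1)
print('tray edge',q(253,25,30),q(397,25,30),'inner',q(264,25,30),q(387,25,30))
print('blue',q(219,65,18),q(424,65,18))
print('driver',q(254,182,64),q(391,182,64))
print('tcp',R@(manip.observe()['eef_pos'][:2]-o))
a=cv2.resize(im[0:240,190:450],(780,600)) if 0 else cv2.resize(im[0:230,180:460],(730,600),interpolation=cv2.INTER_CUBIC);cv2.imwrite('pics/c8.png',a)
E
```

```text
320.7686098327184 244.51891266492174
tray edge [-129.9  -26.2] [-129.8   30. ] inner [-129.9  -21.9] [-129.8   26.1]
blue [-118.1  -43.7] [-117.9   44.6]
driver [-72.4 -22.6] [-72.3  24.1]
tcp [-17.44412586  -0.1966345 ]
```

View pics/c8.png

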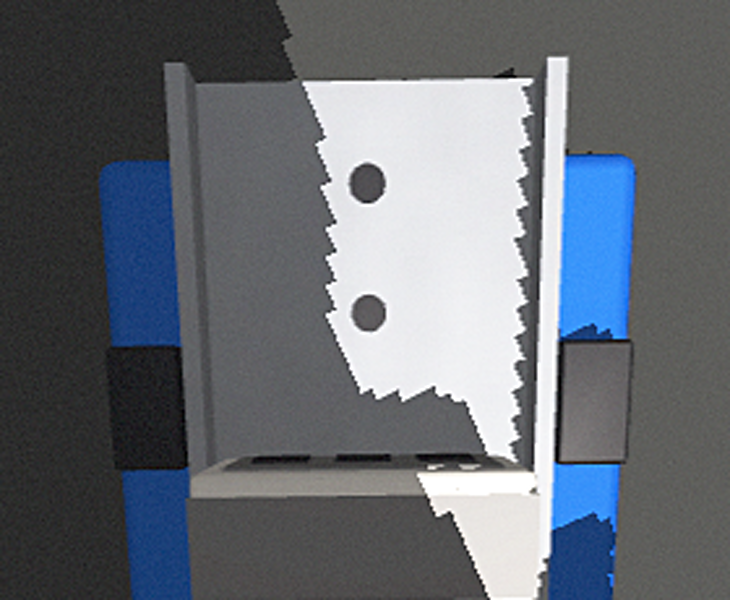

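The driver is centred between the tray's side walls (the walls are at ±27 and the driver spans −23 to 23 in tray y), so I lower it.

```bash
python3 -m jog '[[[0,0,0,0,0,4,1],[0,0,0,0,0,4,1],[0,0,0,0,0,3,1],[0,0,0,0,0,0,1]]]'
python3 -m jog '[[[0,0,0,0,0,2,1],[0,0,0,0,0,0,1],[0,0,0,0,0,0,1]]]'
```

```text
time: 13.23
eef_pos: [547.1, -206.3, 33.2]
tool_rot: [180.0, -0.0, 155.0]
contact_force: [-0.4, -0.4, -1.9]
gripper_width: 44.5
grip_force: 81.9
time: 13.48
eef_pos: [547.5, -206.6, 32.1]
tool_rot: [180.0, -0.0, 155.0]
contact_force: [-1.8, 0.3, 2.9]
gripper_width: 44.4
grip_force: 82.6
```

```bash
python3 -m jog '[[[0,0,0,0,0,0,0],[0,0,0,0,0,0,0],[0,0,0,0,0,0,0],[0,0,0,0,0,0,0],[0,0,0,0,0,0,0]]]'
python3 -m jog '[[[0,0,0,0,0,-20,0],[0,0,0,0,0,-30,0],[0,0,0,28,0,-10,1],[0,0,0,28,0,0,1],[0,0,0,28,0,0,1]]]'
python3 -m jog '[[[0,0,0,0,0,0,1],[0,0,0,0,0,20,1],[0,0,0,0,0,20,1],[0,0,0,0,0,17,1],[0,0,0,0,0,0,1]]]'
python3 -c "
from h import *
w=save('wrist','w9');save('scene','s9');save('top','t9')
a=cv2.imread('pics/t9.png')[155:275,330:490];b=cv2.imread('pics/s9.png')[190:310,180:340]
cv2.imwrite('pics/c9.png',np.hstack([cv2.resize(a,(400,300)),cv2.resize(b,(400,300))]))"
```

```text
time: 13.9
eef_pos: [547.6, -206.6, 31.7]
tool_rot: [-180.0, 0.0, 155.0]
contact_force: [-0.2, 0.5, 0.3]
gripper_width: 85.2
grip_force: 0.0
time: 14.32
eef_pos: [471.3, -171.0, 92.6]
tool_rot: [180.0, 0.1, 155.0]
contact_force: [-0.3, 0.6, -0.8]
gripper_width: 51.3
grip_force: 0.0
time: 14.73
eef_pos: [469.8, -170.5, 32.4]
tool_rot: [-179.9, -0.2, 155.0]
contact_force: [-0.9, 0.0, 0.2]
gripper_width: -0.2
grip_force: 0.0
```

View pics/c9.png

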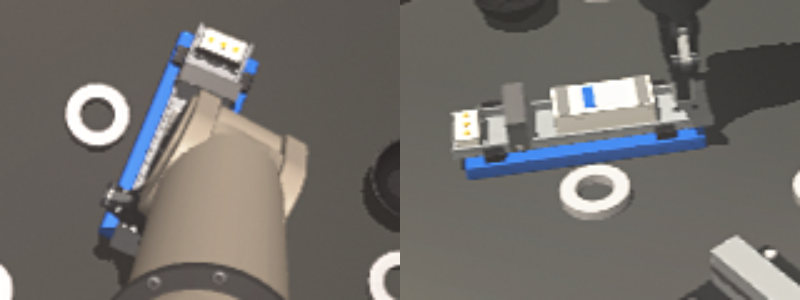

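The driver lies flat in the tray (scene pane, white box at about (603,108)), with the closed fingers behind it. Now I push.

```bash
python3 -m jog '[[[0,0,0,-14,0,0,1],[0,0,0,-10,0,0,1],[0,0,0,-10,0,0,1],[0,0,0,-10,0,0,1],[0,0,0,-10,0,0,1]]]'
python3 -m jog '[[[0,0,0,-10,0,0,1],[0,0,0,-10,0,0,1],[0,0,0,-6,0,0,1],[0,0,0,-4,0,0,1],[0,0,0,0,0,0,1]]]'
python3 -m jog '[[[0,0,0,-2,0,0,1],[0,0,0,-2,0,0,1],[0,0,0,0,0,0,1]]]'
python3 -c "
from h import *
o=manip.observe();p=o['eef_pos'];print((p[0]-564.6)*.906-(p[1]+214.2)*.4226,o['contact_force'])"
```

```text
time: 15.3
eef_pos: [521.1, -194.2, 35.1]
tool_rot: [180.0, -0.0, 155.0]
contact_force: [-2.5, 1.0, 0.5]
gripper_width: 0.0
grip_force: 1.1
time: 15.72
eef_pos: [548.6, -207.1, 34.7]
tool_rot: [-180.0, 0.1, 155.0]
contact_force: [0.4, -0.3, 1.0]
gripper_width: 0.1
grip_force: 0.0
time: 15.97
eef_pos: [551.2, -208.2, 34.7]
tool_rot: [-180.0, -0.0, 155.0]
contact_force: [-0.1, 0.5, -0.9]
gripper_width: 0.1
grip_force: 0.2
-14.715307267697213 [-0.06513691  0.54886915 -0.92269728]
```

```bash
for i in 1 2; do :; done
python3 -m jog '[[[0,0,0,-1.5,0,0,1],[0,0,0,-1.5,0,0,1]]]'
python3 -m jog '[[[0,0,0,-1.5,0,0,1],[0,0,0,0,0,0,1]]]'
python3 -c "
from h import *
save('wrist','w10')
w=save('scene','s10')
a=cv2.imread('pics/w10.png');b=cv2.imread('pics/s10.png')[190:310,180:340]
cv2.imwrite('pics/c10.png',np.hstack([cv2.resize(a,(400,300)),cv2.resize(b,(400,300),interpolation=cv2.INTER_CUBIC)]))"
```

```text
time: 16.13
eef_pos: [553.7, -209.4, 34.7]
tool_rot: [180.0, -0.0, 155.0]
contact_force: [-0.4, 0.3, -0.1]
gripper_width: 0.2
grip_force: 0.4
time: 16.3
eef_pos: [554.4, -209.7, 34.5]
tool_rot: [180.0, -0.1, 155.0]
contact_force: [-4.1, 2.5, 2.9]
gripper_width: -0.2
grip_force: 2.3
```

```bash
python3 -m jog '[[[0,0,0,-1.5,0,0,1],[0,0,0,0,0,0,1],[0,0,0,0,0,0,1]]]'
```

```text
time: 16.65
eef_pos: [554.4, -209.7, 34.4]
tool_rot: [180.0, -0.3, 155.0]
contact_force: [-7.1, 4.2, 6.7]
gripper_width: 0.3
grip_force: 4.6
```

The tool is blocked at TCP x = −11 in the tray frame, with the force rising, so the driver is against the stop. I back off, rise and check.

```bash
python3 -m jog '[[[0,0,0,5,0,0,1],[0,0,0,15,0,0,1],[0,0,0,20,0,-10,1],[0,0,0,30,0,-35,1],[0,0,0,30,0,-38,1]]]'
python3 -m jog '[[[0,0,0,35,0,-20,1],[0,0,0,35,0,0,1],[0,0,0,30,0,0,1],[0,0,0,0,0,0,1],[0,0,0,0,0,0,1]]]'
python3 -c "
from h import *
save('scene','s11');save('top','t11')
C=lambda f,x,y,w,h:cv2.resize(cv2.imread(f'pics/{f}.png')[y:y+h,x:x+w],(400,300),interpolation=cv2.INTER_CUBIC)
cv2.imwrite('pics/c11.png',np.vstack([np.hstack([C('t11',330,155,160,120),C('s11',180,190,160,120)]),np.hstack([C('t11',170,165,160,120),C('s11',280,240,200,150)])]))"
```

```text
time: 17.07
eef_pos: [471.4, -171.3, 108.8]
tool_rot: [-179.9, -0.0, 155.0]
contact_force: [1.0, -0.1, 1.1]
gripper_width: 0.1
grip_force: 0.0
time: 17.48
eef_pos: [381.6, -128.8, 129.6]
tool_rot: [179.9, 0.1, 155.1]
contact_force: [0.4, -0.8, -0.3]
gripper_width: -0.1
grip_force: 0.0
```

View pics/c11.png

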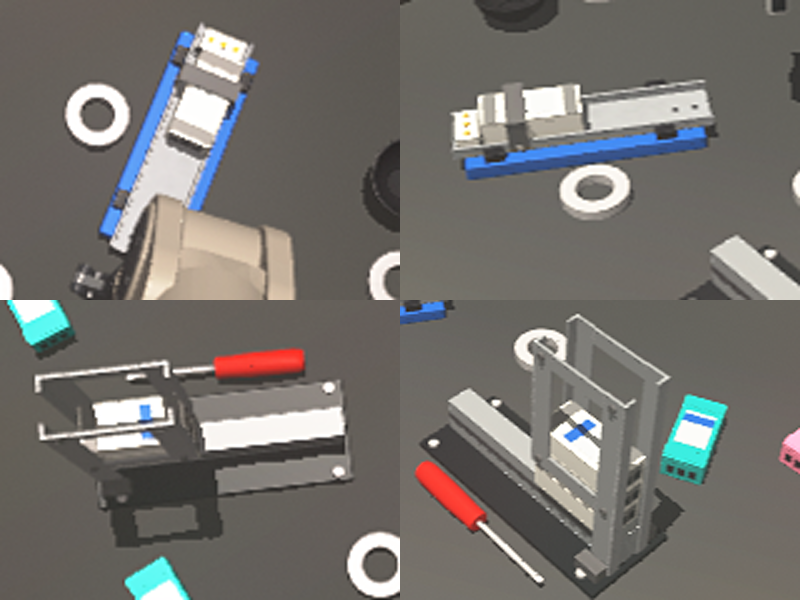

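The driver is under the bracket against the end stop (scene pane, about (530,108)). The stack stands square in the magazine and nothing else has moved, so I hand the job in.

```bash
python3 -c "
from station import manip
print(manip.sign_off())"
```

```text
the job is handed in; nothing more can be done
None
```

I handed the job in at about 17.5 s: driver 1 lies flat under the bracket against the end stop, drivers 2–4 dropped square on to the rail, and the last pictures show nothing else moved (sign-off returned no verdict).

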